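Turn over a hot weld coupon in the tilting tray

TASK

The welded test coupon lying in the tilting tray is still too hot to touch. Squeeze the red catch trigger against the lever's black grip, swing the lever over to the right so that the coupon slides into the V and tumbles onto its other face, set the tray down gently against its right-hand stop and let the catch drop into the notch there. Never let the tray fall, do not touch the coupon, leave the pliers, glasses and chisel alone, and let go at the end.

Things in the scene. Friction and masses are not known exactly. Their poses are not given: they have to be found in the camera images.
- stand: Blue fixed stand of the tilting tray, base plate 216 x 170 x 8 mm; origin at the centre of its underside on the bench. Its x axis runs along the tilting axis from the lever end (near the robot) to the far end, y to the left rest, z up. At the lever end stands a plate with a steel rim of 80 mm radius about the axis, with two notches.
- pivot (a point): Point on the tilting axis, 75 mm above the bench, in the plane in which the lever swings (102 mm from the stand's origin towards the lever end).
- handle (a point): Middle of the lever's black grip, 165 mm from the pivot, which the lever runs straight through; its top is 196 mm from the pivot. The grip is 62 mm long, 22 mm wide along the tilting axis, 14 mm thick in the swinging direction. The lever leans 45 degrees left (stand's +y) at the start, 45 degrees right at the end. Axes: the stand's at the start, turning with the tray.
- tilt_tray (a joint): Angle of tray and lever together: 0 = left rest (start), 1.571 = right rest, hard stops at both; grows as the lever swings from left over the top to the right. With the catch drawn and nobody holding it the tray falls to the side it leans to (about 3 N felt at the grip, little friction).
- catch_trigger (a joint): Red trigger bar, 20 x 6 mm, along the lever on the side it swings towards (upper side at the start), hinged 100 mm from the pivot, reaching to 198 mm. 0 = free, 0.15 = fully squeezed. At mid-grip its outer face is 33 mm from the lever's centre line free, 22 mm squeezed: lever and trigger together 40 mm free, 29 mm squeezed. Spring about 6 N to start, 10 N full: grip with 25 N or more.
- catch_pin (a joint): Steel catch pin drawn outward along the lever by the trigger: 0 = down in a notch of the rim (tray locked), 0.010 m = fully drawn; clear of the notch from 0.0085 m. Notches (1 degree of play) are only at the two rests. Let go short of a rest, the pin sits on the rim at 0.008 m and its drag may hold the tray there; let go hard against the right stop, it drops to 0.
- coupon: Hot welded test coupon, flat plate 100 x 80 x 8 mm, 0.45 kg, with a rippled weld cap across the face that is up at the start. Origin at the centre of its starting underside, z axis out of the weld-cap face. It lies on the tray's left wing, which slopes 15 degrees down to the root of the V, some 12 mm short of the root; turned over it lies on the right wing, weld cap down.
- landing_wing (a point): Point on the tray's other (right) wing where the turned coupon comes to rest: on its slide strips, 50 mm from the root of the V. The wings are 132 x 120 mm and 60 degrees apart, closed by cheeks at both ends; at the right rest this wing slopes 15 degrees.
- weld_pliers: Pliers with red handles, 190 mm long, lying right of the stand; to be left alone.
- glasses: Dark safety glasses, 132 x 144 x 42 mm, lying left of the stand; to be left alone.
- cold_chisel: Grey steel cold chisel, 173 x 21 x 18 mm, lying between stand and robot; to be left alone.
Not all that is in view belongs to the job. There is more than one size of the coupon; the one meant has the size given above.

How it is judged:
By the outcome, as a careful person would: the job done as asked, in the order asked, and still so for the second after the job is handed in, with the robot touching nothing.
It also fails if it takes over 48 s, if anything falls off the work surface, if the arm or the gripper's body presses on something with over 40 N, if the wrist force passes 120 N, or if a joint passes its speed limit or range.

ROBOT

A 6-joint arm with a two-finger parallel gripper is mounted at the origin on a cart in front of the work surface, level with it; the furniture and walls round the work are solid. World frame = base frame: x ahead of the robot, y to its left, z up, the work surface at z = 0. Lengths are in m, angles in rad, forces in N, time in s.
With the tool pointing down it reaches from about 0.2 to 0.875 m from the base axis. Payload 3.4 kg.
Tool frame: the origin (TCP) lies between the finger pads; the fingertips stand 25 mm ahead of it and the grasp point (between the pads) lies 6 mm ahead of it (r.nose_length is the z of the fingertips in the tool frame, in m); z points along the fingers, y is the line along which they close (so a half turn about z gives the same grasp; the last joint's range is limited). The gripper opens to 94 mm and grips with 3 to 60 N. Pads are 16 mm wide; open, the fingers measure 119 mm over their backs; the gripper's body (75 mm by 177 mm) begins 78 mm behind the grasp point.
Start: joints at [-0.121, 0.276, 1.505, -0, 1.361, -0.121], TCP at [0.575, -0, 0.23] pointing down, gripper open.
Joint ranges: [-2.89, 2.89], [-0.75, 2.08], [0.22, 2.7], [-1.18, 4.32], [0.11, 2.71], [-2.7, 2.7]. Speed limits (rad/s): [2.57, 2.57, 3.14, 3.14, 3.14, 3.14].

INTERFACE

Orientations are given as a unit quaternion [w, x, y, z].
In Python, from plant import r, gripper_to, inverse_kinematics, vision, models, telemetry gives the robot as it stands. Calls block until the motion is done:
- r.move_to(position, orientation): joint-space move of the TCP to a pose.
- r.move_l(position, rot=None, vel=0.15, guard=None): straight line of the TCP; rot=None keeps the orientation; vel is the mean speed in m/s. With guard (N) it stops when the force on the tool has changed by that much, and returns True; else False.
- r.movej(angles): joint-space move.
- gripper_to(opening, f_grip=None): finger opening in m; f_grip is the grip in N (None keeps the last); returns when the fingers have stopped.
- r.hold(seconds).
- inverse_kinematics(position, orientation): joint angles nearest the present ones, or None.
- vision.snapshot(name): name is "scene" or "side" or "wrist"; returns the picture (400x640x3 uint8, red, green, blue); there is no depth.
- vision.get_calibration(name): a dict with "fx", "fy", "cx", "cy" (pixels), "position" and "orientation" of the camera in the world. Camera axes: x right, y down, z forward; pixel columns grow to the right and rows downward; lengths in m; the calibration is good to about 2 mm. A picture is of the moment at which its call begins: read the wrist's pose just before it. get_calibration takes no time and is no camera call; for the wrist camera it gives the pose at the moment of the call.
A pose or a line that the arm cannot do raises r.PlanningError and nothing moves.
- r.sign_off(): hands the job in; it is judged then, once.
Trained networks look in the newest picture that a camera, given by its name, has taken for a name from the list of things; names that differ only in an ending like _2 or _b are one class to them, and where a whole thing is asked for, a point or a joint stands for the part that bears it (a point fixed in the world has none). Each returns a list of dicts, best first, with "score" (0 to 1); they miss things now and then, are a little off and sometimes report something else, mostly with a low value. They report only what shows in the picture. A call takes as long as a camera call. They do not tell look-alikes from the thing itself.
- models.boxes_of(thing, camera): "at" ([x, y, z] in m, in world coordinates, good to about 4 mm: the middle of the surface that is visible of it).
- models.regions_of(thing, camera): "pixels" (400x640 bool, what is visible of it).
- models.mark_of(thing, camera): "at" ([x, y, z] in m, in world coordinates, good to about 4 mm: a listed point, or the origin of a listed thing).
Readings, each from a call of its own:
- telemetry.current_t(): time.
- telemetry.current_joints(): joint angles.
- telemetry.current_dq(): joint speeds.
- telemetry.current_joint_efforts(): joint torques, N m.
- telemetry.current_ee_pos(): TCP position.
- telemetry.current_tool_rot(): TCP orientation.
- telemetry.current_wrist_force(): force on the tool from outside, world axes, zero at the start.
- telemetry.current_torque(): the same for the moment, N m.
- telemetry.current_opening(): finger opening in m.
- telemetry.current_finger_force(): force on a finger pad.
Only numpy, scipy, OpenCV 4.12 (cv2) and the standard library are available. Lean on these libraries where they do the work, as an engineer would, in place of code of your own. Each camera call takes 0.05 s, during which the arm holds its last target. There are 200 camera calls.

## Working session

There is one attempt and no reset: what is moved stays moved. The work goes in short steps, each a Python script; the robot and the scene stay as the last script left them, time stands still between calls to the robot, and variables do not carry over. Pictures are saved under pics/ and viewed, at most 10 in all, crops included, and the job is handed in when it is done.

```bash
mkdir -p pics; ls; python3 - <<'E'
from plant import r, vision, models, telemetry
import cv2
for c in ["scene","side"]:
    im=vision.snapshot(c); cv2.imwrite(f"pics/{c}0.png",im[:,:,::-1])
    for t in ["stand","pivot","handle","landing_wing","coupon","catch_trigger"]:
        print(c,t,[(round(d["score"],2),d["at"]) for d in models.mark_of(t,c)[:2]])
    k=vision.get_calibration(c); print(k)
print(telemetry.current_t(), telemetry.current_tool_rot(), r.nose_length)
E
```

```text
pics
scene stand [(0.87, [0.5813, 0.1111, -0.0021])]
scene pivot [(0.66, [0.479, 0.1197, 0.077])]
scene handle [(0.88, [0.4802, 0.231, 0.1891])]
scene landing_wing [(0.81, [0.5825, 0.1287, 0.1248])]
scene coupon [(0.94, [0.6818, -0.2051, 0.0005])]Traceback (most recent call last):
  File "<stdin>", line 6, in <module>
ValueError: it knows: cold_chisel, coupon, glasses, handle, landing_wing, pivot, stand, weld_pliers
```

```bash
python3 - <<'E'
from plant import r, vision, models, telemetry
import cv2
for c in ["side","scene"]:
    im=vision.snapshot(c); cv2.imwrite(f"pics/{c}0.png",im[:,:,::-1])
    for t in ["stand","pivot","handle","landing_wing","coupon","weld_pliers","glasses","cold_chisel"]:
        print(c,t,[(round(d["score"],2),d["at"]) for d in models.mark_of(t,c)[:2]])
    k=vision.get_calibration(c); print(k)
print(telemetry.current_t(), telemetry.current_tool_rot(), r.nose_length)
E
```

```text
side stand [(0.83, [0.5851, 0.106, 0.0006]), (0.66, [0.5876, 0.1771, 0.0939])]
side pivot [(0.61, [0.5831, 0.1735, 0.0943]), (0.56, [0.4822, 0.1144, 0.0745])]
side handle [(0.97, [0.4821, 0.2322, 0.1911]), (0.47, [0.6127, 0.3091, -0.0021])]
side landing_wing [(0.82, [0.5786, 0.1244, 0.1228])]
side coupon [(0.83, [0.584, 0.1764, 0.0914])]
side weld_pliers [(0.86, [0.5168, -0.0418, -0.0018])]
side glasses [(0.62, [0.6125, 0.3061, -0.0007])]
side cold_chisel [(0.96, [0.4252, 0.0913, -0.0036])]
{'fx': 448.85714860395973, 'fy': 448.85714860395973, 'cx': 318.906417013776, 'cy': 200.89001958872802, 'position': array([0.37281774, 0.87676076, 0.54923556]), 'orientation': array([ 0.05444068, -0.10401277,  0.84450783, -0.52251707])}
scene stand []
scene pivot [(0.97, [0.48, 0.1146, 0.0779]), (0.43, [0.579, 0.1121, -0.0039])]
scene handle [(0.63, [0.4801, 0.2326, 0.1865])]
scene landing_wing [(0.86, [0.5777, 0.1302, 0.1238]), (0.49, [0.5777, 0.1126, -0.0012])]
scene coupon [(0.94, [0.6798, -0.2035, 0.0025])]
scene weld_pliers [(0.81, [0.5134, -0.0399, -0.002])]
scene glasses [(0.71, [0.6149, 0.3098, -0.0002]), (0.34, [0.4288, 0.0891, 0.0018])]
scene cold_chisel [(0.69, [0.4316, 0.0912, -0.0001])]
{'fx': 419.40525734512516, 'fy': 419.40525734512516, 'cx': 321.9582504824958, 'cy': 198.93330865346064, 'position': array([-0.09002306, -0.36822798,  0.5771116 ]), 'orientation': array([-0.44684346,  0.75631446, -0.4163958 ,  0.23437981])}
1.2 [1.56424747e-05 7.07110433e-01 7.07103129e-01 1.56078028e-05] 0.025
```

View pics/scene0.png

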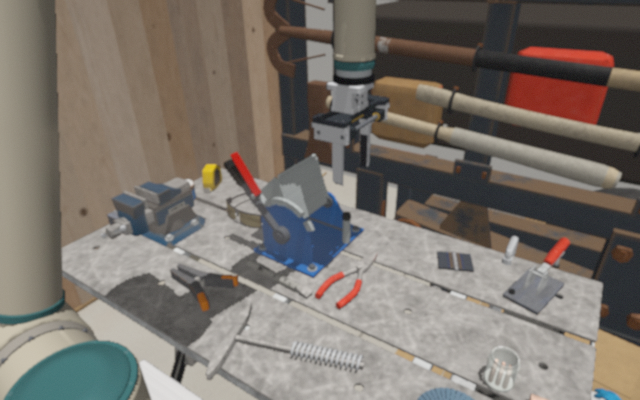

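View pics/side0.png

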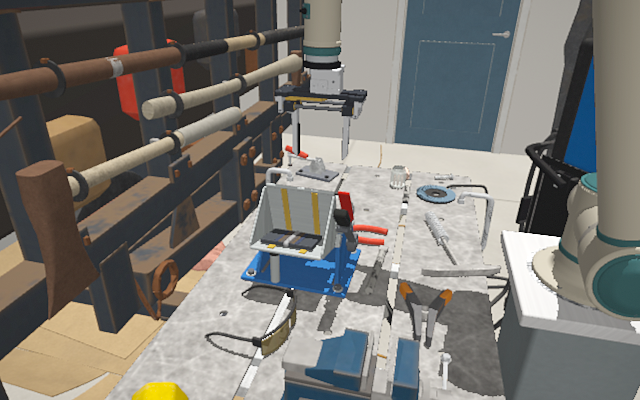

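```bash
cat > h.py <<'E'
import numpy as np
from scipy.optimize import least_squares
from scipy.spatial.transform import Rotation as R
from plant import r, gripper_to, inverse_kinematics, vision, models, telemetry
def axes(yaw): return np.array([np.cos(yaw),np.sin(yaw),0]), np.array([-np.sin(yaw),np.cos(yaw),0])
Z=np.array([0,0,1.])
def pose(g, th, rad=.165, off=.0075, alpha=0., sgn=1, tcp=.006, back=0.):
    """TCP pose gripping at lever angle th (0 left rest .. pi/2); g=(px,py,yaw)."""
    ex,ey=axes(g[2]); p=np.array([g[0],g[1],.075]); f=np.pi/4-th
    u=np.cos(f)*Z+np.sin(f)*ey; t=np.sin(f)*Z-np.cos(f)*ey
    z=-np.cos(alpha)*u+np.sin(alpha)*ex; y=sgn*t; x=np.cross(y,z)
    q=R.from_matrix(np.c_[x,y,z]).as_quat()
    return p+rad*u+off*t-(tcp+back)*z, np.r_[q[3],q[:3]]
def fit(obs):
    def res(g):
        ex,ey=axes(g[2]); p=np.array([g[0],g[1],.075]); m=.165*np.sqrt(.5)
        P=dict(pivot=p,stand=p+.102*ex-.075*Z,handle=p+m*(ey+Z))
        return np.ravel([np.array(a)-P[n] for n,a in obs])
    return least_squares(res,[.48,.115,0],loss='soft_l1',f_scale=.004)
E
python3 - <<'E'
from h import *
obs=[]
for c in ["scene","side"]*4:
    vision.snapshot(c)
    for t in ["stand","pivot","handle"]:
        for d in models.mark_of(t,c)[:1]:
            if t!="pivot" or abs(d["at"][0]-.48)<.02: obs.append((t,d["at"]))
s=fit(obs); g=s.x; print(g, len(obs))
for t in ["stand","pivot","handle"]: print(t,np.median([a for n,a in obs if n==t],0))
np.save("g.npy",g)
for sg in (1,-1):
  for al in (0,15,30,45,60):
    out=[]
    for th in np.linspace(0,np.pi/2,7):
        q=inverse_kinematics(*pose(g,th,alpha=np.radians(al),sgn=sg)); out.append(None if q is None else np.round(q,2).tolist())
    b=inverse_kinematics(*pose(g,0,alpha=np.radians(al),sgn=sg,back=.1))
    print(sg,al,[o is not None for o in out], out[0],out[3],out[6], b is not None)
E
```

```text
[ 0.47921456  0.11448415 -0.01821401] 24
stand [0.5814  0.11075 0.00175]
pivot [0.4794 0.115  0.076 ]
handle [0.48085 0.23215 0.1902 ]
1 0 [True, True, True, True, True, True, True] [0.69, 0.53, 1.43, -0.58, 1.72, 2.35] [0.08, 0.14, 1.65, -0.0, 1.36, 1.67] [-0.65, 0.35, 1.79, 0.61, 1.54, 0.75] True
1 15 [True, True, True, True, True, True, True] [0.78, 0.45, 1.62, -0.73, 1.52, 2.47] [0.1, 0.0, 1.83, -0.04, 1.05, 1.7] [-0.76, 0.25, 1.98, 0.77, 1.36, 0.59] True
1 30 [True, True, True, True, True, True, True] [0.86, 0.38, 1.81, -0.92, 1.33, 2.65] [0.14, -0.11, 2.03, -0.12, 0.71, 1.8] [-0.87, 0.18, 2.19, 0.98, 1.22, 0.36] True
1 45 [False, False, False, True, True, True, True] None [0.19, -0.17, 2.24, -0.46, 0.33, 2.16] [-0.98, 0.16, 2.42, 1.27, 1.14, 0.02] False
1 60 [False, False, False, True, True, True, True] None [0.26, -0.13, 2.47, 3.96, 0.33, -2.22] [-1.06, 0.28, 2.68, 1.64, 1.19, -0.51] False
-1 0 [True, True, True, True, True, True, True] [0.69, 0.53, 1.43, -0.58, 1.72, -0.79] [0.08, 0.14, 1.65, -0.0, 1.36, -1.47] [-0.65, 0.35, 1.79, 0.61, 1.54, -2.39] True
-1 15 [True, True, True, True, True, True, True] [0.78, 0.45, 1.62, -0.73, 1.52, -0.67] [0.1, 0.0, 1.83, -0.04, 1.05, -1.44] [-0.76, 0.25, 1.98, 0.77, 1.36, -2.55] True
-1 30 [True, True, True, True, True, True, False] [0.86, 0.38, 1.81, -0.92, 1.33, -0.49] [0.14, -0.11, 2.03, -0.12, 0.71, -1.35] None True
-1 45 [False, True, True, True, True, False, False] None [0.19, -0.17, 2.24, -0.46, 0.33, -0.98] None True
-1 60 [False, False, False, True, True, False, True] None [0.26, -0.13, 2.47, 3.96, 0.33, 0.92] [-1.06, 0.28, 2.68, 1.64, 1.19, 2.63] False
```

```bash
python3 - <<'E'
from h import *
import cv2
g=np.load("g.npy")
p=telemetry.current_ee_pos(); r.move_l([p[0]-.05,p[1],p[2]+.12],vel=.3)
r.move_to(*pose(g,np.pi/4,sgn=-1,back=.15))
r.move_to(*pose(g,0,sgn=-1,back=.12))
print(telemetry.current_t())
k=vision.get_calibration("wrist"); im=vision.snapshot("wrist"); cv2.imwrite("pics/w1.png",im[:,:,::-1]); print(k)
print([(d["score"],d["at"]) for d in models.mark_of("handle","wrist")],[(d["score"],d["at"]) for d in models.mark_of("pivot","wrist")])
print(telemetry.current_ee_pos(),pose(g,0,sgn=-1,back=.12))
Rk=R.from_quat(np.r_[k["orientation"][1:],k["orientation"][0]])
for n,rad,off,xo in [("top lever",.196,0,0),("tray side",.196,0,.011),("robot side",.196,0,-.011),("lever low",.196,-.007,0),("trig",.198,.036,0),("mid",.165,0,0)]:
    ex,ey=axes(g[2]);u=np.sqrt(.5)*(Z+ey);t=np.sqrt(.5)*(Z-ey)
    P=np.array([g[0],g[1],.075])+rad*u+off*t+xo*ex
    c=Rk.inv().apply(P-k["position"]); print(n,c[:2]/c[2]*k["fx"]+[k["cx"],k["cy"]])
vision.snapshot("side"); print([(d["score"],d["at"]) for d in models.mark_of("handle","side")])
E
```

```text
5.5167
{'fx': 355.2790587129867, 'fy': 355.2790587129867, 'cx': 314.21518870318766, 'cy': 200.89754015321844, 'position': array([0.41272276, 0.42457725, 0.39616499]), 'orientation': array([ 0.34835444,  0.62131704,  0.67565525, -0.19001131])}
[(0.72, [0.4864, 0.2328, 0.1907]), (0.58, [0.5772, 0.1279, 0.1236])] [(0.56, [0.4789, 0.1103, 0.0731])]
[0.48409472 0.31238037 0.28857255] (array([0.48286563, 0.31491567, 0.28607137]), array([-0.00348505,  0.00841366,  0.92384122, -0.38266756]))
top lever [326.21603223 212.14701207]
tray side [326.11978101 226.46859717]
robot side [326.314321   197.52225102]
lever low [335.79749146 212.12865697]
trig [276.66151101 213.00838073]
mid [324.9574906  201.58118667]
[(0.61, [0.4803, 0.2328, 0.1902])]
```

View pics/w1.png

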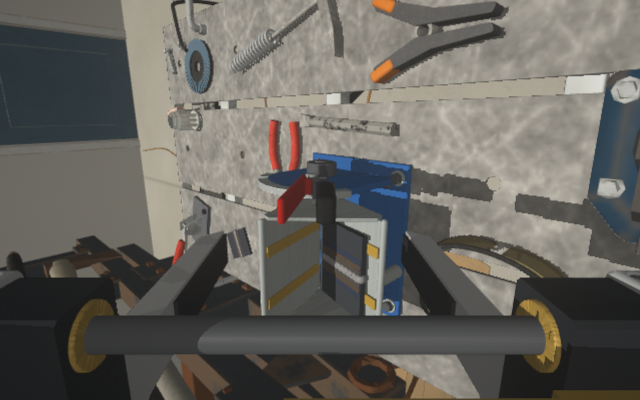

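The wrist view shows the grip end at x≈317–335, y≈195–224 and the red trigger at x≈279–312. My fitted model projects to the same pixels. The TCP reads 3.6 mm off its target, so I'll check that before closing in.

```bash
python3 - <<'E'
from h import *
g=np.load("g.npy")
def err(th,**k):
    p,q=pose(g,th,sgn=-1,**k); a=telemetry.current_tool_rot()
    return np.round((telemetry.current_ee_pos()-p)*1e3,1), abs(np.dot(a,q)).round(5)
print(err(0,back=.12)); r.hold(.3); print(err(0,back=.12),telemetry.current_wrist_force())
p,q=pose(g,0,sgn=-1); hit=r.move_l(p,q,vel=.1,guard=12)
print(hit,err(0),telemetry.current_wrist_force(),telemetry.current_t(),telemetry.current_opening())
E
```

```text
(array([ 1. , -2.3,  2.2]), np.float64(1.0))
(array([ 0.1, -0.5,  0.3]), np.float64(1.0)) [-0.50992874  1.39457468 -0.77542902]
False (array([0.3, 0.5, 0.3]), np.float64(1.0)) [-0.7128998   0.05709699 -0.61967467] 7.4167 0.09388115191598746
```

```bash
python3 - <<'E'
from h import *
import cv2
gripper_to(.045,f_grip=35); print(telemetry.current_opening(),telemetry.current_wrist_force())
gripper_to(0.0,f_grip=35); r.hold(.3)
print(telemetry.current_opening(),telemetry.current_finger_force(),telemetry.current_wrist_force(),telemetry.current_torque(),telemetry.current_t(),telemetry.current_ee_pos())
im=vision.snapshot("wrist"); cv2.imwrite("pics/w2.png",im[100:330,200:460,::-1].repeat(2,0).repeat(2,1))
E
```

```text
0.04527040372536035 [-0.57762382 -1.55142091  7.14088783]
0.028033061679133178 35.0114643573761 [0.09769967 5.88637073 5.3594014 ] [-0.13461628 -0.17099442 -0.22679245] 9.0167 [0.48166398 0.230768   0.20185993]
```

View pics/w2.png

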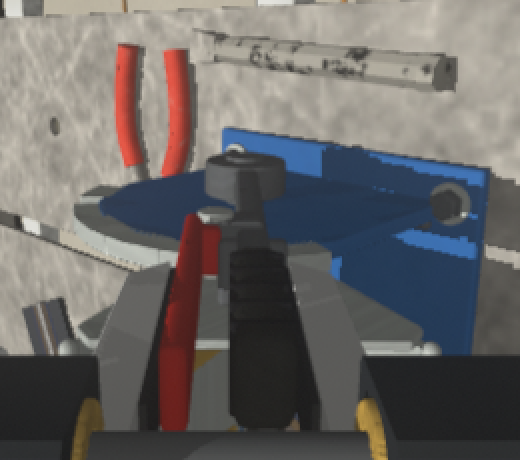

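```bash
python3 - <<'E'
from h import *
g=np.load("g.npy")
for d in np.arange(4.5,85,4.5):
    p,q=pose(g,np.radians(d),sgn=-1)
    r.move_l(p,q,vel=.04)
    f=telemetry.current_wrist_force(); e=(telemetry.current_ee_pos()-p)*1e3
    print(d,np.round(f,1),np.round(e,1),round(telemetry.current_opening(),4),round(telemetry.current_t(),1))
    if np.linalg.norm(f)>30: print("STOP");break
E
```

```text
4.5 [-0.4  7.2  7.4] [0.2 0.6 0.7] 0.028 9.6
9.0 [-2.6  6.6  9.1] [0.1 0.6 0.7] 0.0284 10.0
13.5 [-4.   7.  10.7] [-0.1  0.5  0.7] 0.0285 10.5
18.0 [-4.2  5.3 10.5] [-0.2  0.4  0.8] 0.0284 11.0
22.5 [-4.5  5.5 11.1] [-0.3  0.3  0.8] 0.0286 11.5
27.0 [-4.5  4.  11.2] [-0.5  0.2  0.9] 0.0283 12.0
31.5 [-4.1  2.4 12.1] [-0.6  0.1  0.9] 0.0287 12.4
36.0 [-5.2  1.9 13. ] [-0.8  0.   0.9] 0.0285 12.9
40.5 [-6.4  1.6 12.4] [-1.  -0.1  0.8] 0.0284 13.4
45.0 [-5.1  0.3 13.5] [-1.1 -0.2  0.8] 0.0286 13.9
49.5 [-5.7 -0.2 14. ] [-1.3 -0.3  0.8] 0.0282 14.4
54.0 [-6.8 -2.2 15. ] [-1.4 -0.4  0.7] 0.0289 14.9
58.5 [-6.9 -2.3 14.4] [-1.6 -0.5  0.6] 0.0284 15.3
63.0 [-7.6 -4.4 14.4] [-1.7 -0.6  0.6] 0.0289 15.8
67.5 [-7.2 -5.5 15. ] [-1.8 -0.7  0.5] 0.0285 16.3
72.0 [-8.2 -5.9 14.6] [-1.9 -0.7  0.3] 0.0283 16.8
76.5 [-7.8 -7.9 14.4] [-2.  -0.9  0.2] 0.0284 17.3
81.0 [-7.4 -8.5 13.4] [-2.2 -0.9  0.1] 0.0287 17.8
```

```bash
python3 - <<'E'
from h import *
import cv2
g=np.load("g.npy"); ex,ey=axes(g[2])
base=None
for d in np.arange(82.5,95,1.):
    p,q=pose(g,np.radians(d),sgn=-1); r.move_l(p,q,vel=.015); r.hold(.1)
    a=np.pi/4-np.radians(d); t=np.sin(a)*Z-np.cos(a)*ey
    f=telemetry.current_wrist_force(); ft=-f@t
    if base is None: base=ft
    print(d,np.round(f,1),round(ft,1),round(telemetry.current_t(),1))
    if ft-base>9: break
print(telemetry.current_opening())
im=vision.snapshot("side"); cv2.imwrite("pics/s2.png",im[130:330,180:440,::-1].repeat(2,0).repeat(2,1))
E
```

```text
82.5 [-8.2 -9.7 12.8] -0.0 18.3
83.5 [-7.2 -9.8 12.7] 0.1 18.8
84.5 [ -8.4 -10.5  13. ] 0.0 19.2
85.5 [ -8.3 -10.1  12.7] 0.4 19.7
86.5 [ -7.7 -10.7  11.5] -0.5 20.1
87.5 [ -8.5 -10.   10.8] -0.2 20.6
88.5 [ -8.  -10.2  11.8] 0.6 21.0
89.5 [ -7.7 -10.5  12. ] 0.8 21.5
90.5 [-6.4 -2.8 17.8] 10.6 21.9
0.028892236999138322
```

View pics/s2.png

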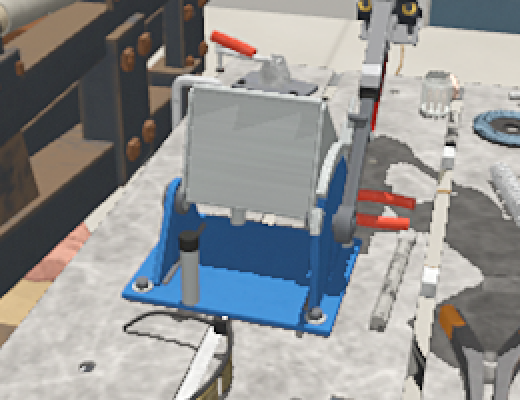

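```bash
python3 - <<'E'
from h import *
import cv2
g=np.load("g.npy"); ex,ey=axes(g[2])
th=np.radians(90.5); a=np.pi/4-th; t=np.sin(a)*Z-np.cos(a)*ey
off=.0075; o0=telemetry.current_opening()
for o in np.arange(.030,.0461,.002):
    off=.0085+(o-o0)/2
    p,q=pose(g,th,sgn=-1,off=off); r.move_l(p,q,vel=.02)
    gripper_to(o); 
    f=telemetry.current_wrist_force(); print(round(o,3),round(telemetry.current_opening(),4),round(-f@t,1),np.round(f,1),round(telemetry.current_t(),1))
im=vision.snapshot("scene"); cv2.imwrite("pics/s3.png",im[130:290,200:400,::-1].repeat(3,0).repeat(3,1))
E
```

```text
0.03 0.0301 9.5 [-6.7 -3.7 17. ] 22.4
0.032 0.0324 9.2 [-6.  -3.2 16.1] 22.9
0.034 0.0342 8.6 [-4.7 -2.5 14.5] 23.5
0.036 0.036 8.8 [-4.8 -2.  14.3] 24.0
0.038 0.038 7.8 [-4.6  0.3 10.7] 24.5
0.04 0.0401 8.2 [-2.9  0.6 10.9] 25.0
0.042 0.0424 8.2 [-3.1  1.  10.5] 25.5
0.044 0.0441 8.4 [-3.4  1.3 10.7] 26.0
0.046 0.0461 8.9 [-3.8  1.8 10.7] 26.5
```

View pics/s3.png

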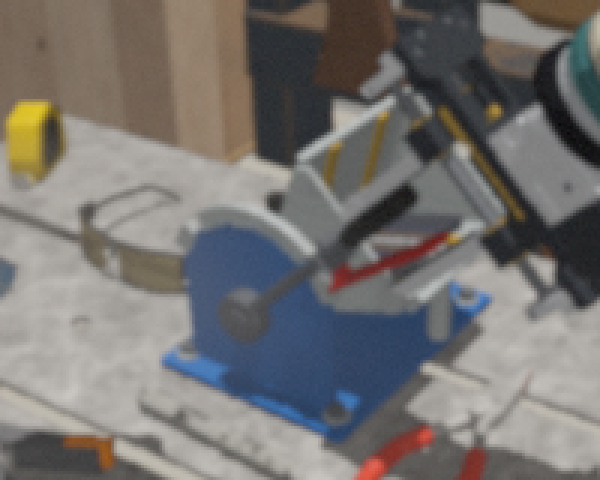

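```bash
python3 - <<'E'
from h import *
import cv2
g=np.load("g.npy"); th=np.radians(90.5)
gripper_to(.075)
p,q=pose(g,th,sgn=-1,off=.013); r.move_l(p,q,vel=.05)
print(telemetry.current_wrist_force())
p,q=pose(g,th,sgn=-1,off=.013,back=.14); print(r.move_l(p,q,vel=.1,guard=12))
r.hold(.3); print(telemetry.current_wrist_force(),telemetry.current_t())
for c in ["scene","side"]:
    im=vision.snapshot(c)
    print(c,[(d["score"],d["at"]) for d in models.mark_of("handle",c)],[(d["score"],d["at"]) for d in models.mark_of("coupon",c)],[(d["score"],d["at"]) for d in models.mark_of("landing_wing",c)])
    if c=="scene": cv2.imwrite("pics/s4.png",im[130:290,200:400,::-1].repeat(3,0).repeat(3,1))
print(pose(g,np.pi/2,off=0,tcp=0)[0])
im=vision.snapshot("wrist"); cv2.imwrite("pics/w4.png",im[:,:,::-1])
E
```

```text
[-0.1730283   0.07246729 -0.46607473]
False
[-0.02019096  0.59319255 -0.14755468] 29.3
scene [(0.98, [0.4721, -0.0027, 0.191])] [(0.76, [0.5843, 0.0615, 0.0951])] [(0.76, [0.5799, 0.0659, 0.0951]), (0.25, [0.5841, 0.0637, 0.0984])]
side [(0.98, [0.4719, -0.0017, 0.1903])] [(0.54, [0.4277, 0.0889, -0.0007])] []
[ 0.4770896  -0.00216912  0.19167262]
```

View pics/s4.png

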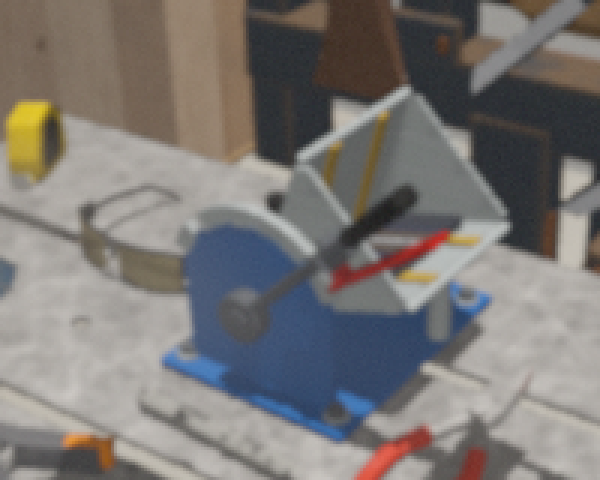

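View pics/w4.png

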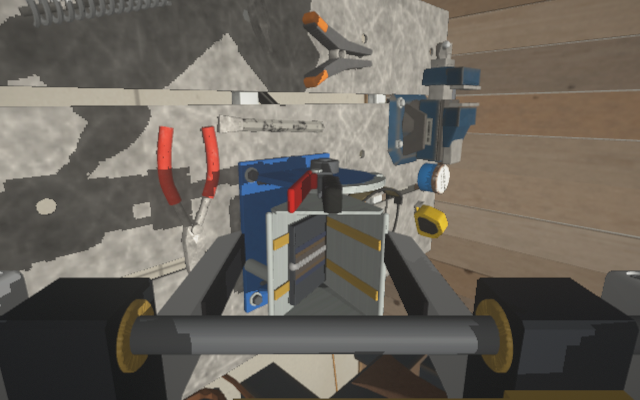

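The trigger has sprung back to its free width and the tray is on the right stop. I'll compare the coupon's face before and after the swing.

```bash
python3 - <<'E'
import cv2,numpy as np
a=cv2.imread("pics/w1.png")[180:320,250:400]; b=cv2.imread("pics/w4.png")[180:320,250:400]
cv2.imwrite("pics/cmp.png",cv2.resize(np.hstack([a,b]),(780,364),interpolation=cv2.INTER_CUBIC))
E
```

```text
(no output)
```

View pics/cmp.png

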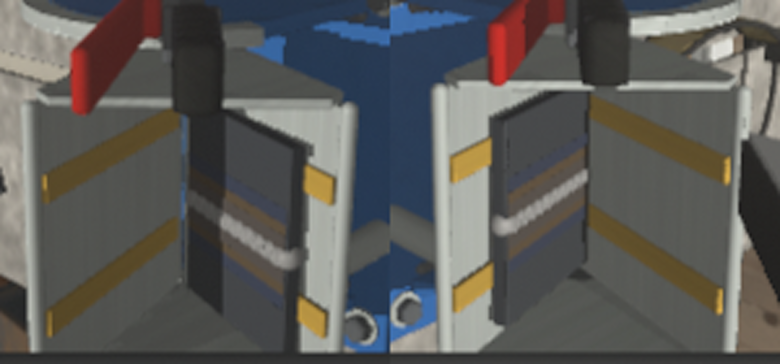

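```bash
python3 - <<'E'
from h import *
print(r.sign_off(),telemetry.current_t())
E
```

```text
the job is handed in; nothing more can be done
the job is handed in; nothing more can be done
```

The tray is down against its right stop, the coupon lies on the right wing, and the lever is let go with the trigger sprung back. I inferred rather than saw two things: the catch in its notch (from the trigger's position) and the weld cap facing down (a bead still shows on the upper face, but the V's geometry only lets the coupon land turned over). Handed in at about 29.5 s.

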